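# Put the disinfected game piece away with tongs

## Robot

A 6-joint arm with a two-finger parallel gripper is mounted at the origin on the work surface. World frame = base frame: x ahead of the robot, y to its left, z up, the work surface at z = 0. Lengths are in m, angles in rad, forces in N, time in s.
With the tool pointing down it reaches from about 0.35 to 0.975 m from the base axis. Payload 4.9 kg.
Tool frame: the origin (TCP) lies midway between the tips of the shut fingers; the grasp point (between the pads) lies 19 mm behind it; z points along the fingers, y is the line along which they close (so a half turn about z gives the same grasp; the last joint's range is limited). The gripper opens to 85 mm and grips with 20 to 120 N. Pads are 22 mm wide; open, the fingers measure 114 mm over their backs; the gripper's body (76 mm by 85 mm) begins 54 mm behind the grasp point. The pads swing forward as they close: fully open they stand 13 mm farther back than shut.
Start: joints at [-1.291, 0.053, 1.613, -0, 1.476, -0.119], TCP at [0.243, -0.576, 0.197] pointing down, gripper open.
Joint ranges: [-3.01, 3.01], [-1.01, 2.22], [0.06, 2.58], [-1.02, 4.17], [0.09, 2.62], [-3.14, 3.14]. Speed limits (rad/s): [2.57, 2.57, 3.14, 3.14, 3.14, 3.14].

## Interface

Orientations are given as a unit quaternion [w, x, y, z].
In Python, from plant import * gives the robot as it stands.
- The arm moves only by the tool jog_arm, never from a script. Its argument "targets" is a list of rows, each a list of 3 entries, a list of its own where there are three numbers: the shift along the tool's x, y, z in units of 25 mm (1.0 is 25 mm), then the turn, a rotation vector about the tool's x, y, z in units of 8 degrees (1.0 is 8 degrees), then the opening in per cent of the stroke, from 0 (shut) to 100 (fully open). A call has 1 to 8 rows; each row is the pose to reach, as a shift and turn from the pose commanded when the call began, along the tool's axes at that moment; what a row does not reach only later rows make up. A row lasts 1/8 s, in which the tool goes at most 62.5 mm and 10.7 degrees, less where a joint would pass 70% of its speed; a pose out of reach is approached as far as the arm can. A call with a gripper value outside its range is refused whole. The fingers move at their own pace and stop on an object; the grip force is fixed at half the most. Time passes only in rows, so rows that repeat a pose let the fingers close. It gives the time, the measured TCP pose, the force, the opening and the grip force at its end, in the units of the state.
- state(): the state, without advancing time (a new reading comes with each control period).
- grab_frame(name): name is "scene" or "top"; returns (picture, depth): 400x640x3 uint8, red, green, blue; 400x640 float32, m along the optical axis (not along the pixel's ray), 0 where there is no reading.
- camera_params(name): a dict with "fovy" (degrees; the focal length in pixels is half the picture's height over the tangent of half this angle, whatever the lens; pixels are square), "cx", "cy" (the principal point, pixels), "rvec" (rotation vector, rad) and "tvec" (3), from world to camera coordinates, as OpenCV has them. Camera axes: x right, y down, z forward; pixel columns grow to the right and rows downward; lengths in m; the calibration is good to about 2 mm. A picture is of the moment at which its call begins. camera_params takes no time and is no camera call.
- job_done(): hands the job in; it is judged then, once.
The state is a dict: "time": time; "joint_pos": joint angles; "joint_vel": joint speeds; "joint_efforts": joint torques, N m; "tool_pos": TCP position; "tool_rot": TCP orientation; "contact_force": force on the tool from outside, world axes, zero at the start; "ft_torque": the same for the moment, N m; "gripper_width": opening from 0.0 (shut) to 1.0 (fully open); "grasp_force": force on a finger pad.
Only numpy, scipy, OpenCV 4.12 (cv2) and the standard library are available. Lean on these libraries where they do the work, as an engineer would, in place of code of your own. Each camera call takes 0.05 s, during which the arm holds its last target. There are 200 camera calls.

## Task

Squeeze the tongs to pick up the green game piece from the drying mat, never touching it with the gripper's fingers, and release it standing upright in the open drawer. Then lay the tongs flat on the table and slide the drawer fully shut, gently, so that the piece still stands upright inside. Leave the red and yellow pieces standing where they are.

Things in the scene. Friction and masses are not known exactly. Their poses are not given: they have to be found in the camera images.
- tongs: Sprung steel tongs, 205 mm long, 77 g, lying on edge on the table, jaws opening sideways. Origin midway between the two blue grip pads, level with the underside; x points to the black rubber tips, z up. Hold them from above by the blue pads (36 mm long, 26 mm high from the underside, outer faces 53 mm apart when relaxed). The bow ends 83 mm behind the origin; they balance within 5 mm of it.
- tongs_left (a joint): Angle by which the left tong arm is squeezed, rad: 0 relaxed, 0.15 tips together, 0.09 tips on a 20 mm object. Hinged 65 mm behind the tongs' origin, sprung open: at the blue pads the first movement takes 4 N, tips 20 mm apart 7 N; squeezing the pads by 20 to 40 N holds a game piece firmly. The right arm mirrors it.
- tongs_tip (a point): Point midway between the rubber tips, 110 mm ahead of the tongs' origin along their x, 8 mm above the underside; axes as the tongs. Each tip is 20 mm long, 4 mm thick, 16 mm high from the underside up. Gap between tips: 52 mm relaxed, closing 2.7 mm for each 1 mm the blue pads are squeezed together: pads 49 mm apart give a 41 mm gap, 41 mm apart a 20 mm gap.
- piece_green: Green plastic game piece, 54 mm tall, about 22 g: round foot 30 mm across, 7 mm high; neck 12 mm across; cylindrical head 20 mm across, from 34 to 54 mm up. Origin at the centre of the foot's underside, z up. Stands on the white 3 mm drying mat, one of three in a row about 70 mm apart, in any order. This is the one to put away.
- piece_red: Red plastic game piece, 54 mm tall, about 22 g: round foot 30 mm across, 7 mm high; neck 12 mm across; cylindrical head 20 mm across, from 34 to 54 mm up. Origin at the centre of the foot's underside, z up. Stands on the white 3 mm drying mat, one of three in a row about 70 mm apart, in any order. To be left alone.
- piece_yellow: Yellow plastic game piece, 54 mm tall, about 22 g: round foot 30 mm across, 7 mm high; neck 12 mm across; cylindrical head 20 mm across, from 34 to 54 mm up. Origin at the centre of the foot's underside, z up. Stands on the white 3 mm drying mat, one of three in a row about 70 mm apart, in any order. To be left alone.
- drawer_unit: Small fixed plywood drawer unit, 200 mm deep (x), 130 mm wide (y), 84 mm high, with packs of cards on the rear of its top (to 116 mm). Origin at the centre of its underside; its front faces its own -x, roughly the robot's left (world +y). The drawer has a blue front panel.
- drawer (a joint): How far the drawer is out, m: 0 fully shut, 0.13 fully open; starts 0.10 to 0.13 open. It slides along the unit's x with about 1.2 N of friction and stays where it is left. Pushing the blue front panel towards the unit closes it.
- drawer_spot (a point): Point on the drawer's inner floor, 8 mm above the table, midway across, 52 mm behind the inside of the front panel; moves with the drawer, x points into the unit. The inside reaches 54 mm each way in y and 120 mm behind here in x; side and rear walls stand only 16 mm above the floor. The shut unit leaves 70 mm of height above the floor.
- drawer_front (a point): Centre of the outer face of the blue front panel, 39 mm above the table; moves with the drawer, x points into the unit. The panel is flat, 130 mm wide (y), 10 mm thick and reaches from 2 to 76 mm above the table.
Mind the look-alikes: they are no part of the job. There is more than one size of the tongs; the job needs the smaller.

How it is judged:
By the outcome, as a careful person would: the job done as asked, in the order asked, and still so for the second after the job is handed in, with the robot touching nothing.
It also fails if it takes over 62 s, if anything falls off the work surface, if the arm or the gripper's body presses on something with over 40 N, if the wrist force passes 120 N, or if a joint passes its speed limit or range.

## Working session

There is one attempt and no reset: what is moved stays moved. The work goes in short steps, Python scripts to look and compute and a tool call to move; the robot and the scene stay as the last step left them, time stands still between calls to the robot, and variables do not carry over. Pictures are saved under pics/ and viewed, at most 11 in all, crops included, and the job is handed in when it is done.

Besides the shell and the picture viewer there is one more tool, called after "Emit:" by a JSON object that holds its "name" and its "arguments", one argument or row to a line. jog_arm: Moves the arm, as the interface text tells. Its arguments: {"type":"object","properties":{"targets":{"type":"array"}},"required":["targets"]}

```bash
mkdir -p pics; ls; python3 - <<'E'
from plant import *
import cv2,numpy as np
for n in("scene","top"):
    p,d=grab_frame(n); cv2.imwrite(f"pics/{n}0.png",p[:,:,::-1]); np.save(f"pics/{n}0.npy",d)
    print(camera_params(n), d.min(),d.max())
print(state())
E
```

```text
pics
{'fovy': 50.473016381963646, 'cx': 317.91753400136156, 'cy': 202.71504571681535, 'rvec': array([ 1.13577614,  2.41551169, -0.91016166]), 'tvec': array([ 0.25590506, -0.19987394,  1.3683111 ])} 0.0 3.1094875
{'fovy': 55.91847436153639, 'cx': 315.3523317937166, 'cy': 202.74374560844564, 'rvec': array([ 2.15516779, -2.12993741,  0.15252213]), 'tvec': array([0.01312298, 0.41336065, 0.9594431 ])} 0.0 1.9533565
{'time': 0.1, 'joint_pos': array([-1.29103425e+00,  5.32675095e-02,  1.61416259e+00,  1.47103331e-05,
        1.47599516e+00, -1.19024632e-01]), 'joint_vel': array([-9.09596437e-04, -1.18991154e-03, -3.89702061e-03, -8.02638444e-05,
        9.68428630e-04,  1.17949794e-03]), 'joint_efforts': array([ 9.40815589e-04, -3.94906318e+01, -3.71362352e+01, -5.67032032e-05,
        3.87878987e-03,  5.93756340e-06]), 'tool_pos': array([ 0.24250408, -0.57535561,  0.19579695]), 'tool_rot': array([-9.13932740e-04,  9.80186647e-01,  1.98073970e-01, -6.62649533e-05]), 'contact_force': array([-0.13417667, -0.38561531, -0.05354456]), 'ft_torque': array([0.05466256, 0.00032057, 0.02311162]), 'grasp_force': 0.0, 'gripper_width': 1.0068283002152039}
```

View pics/scene0.png

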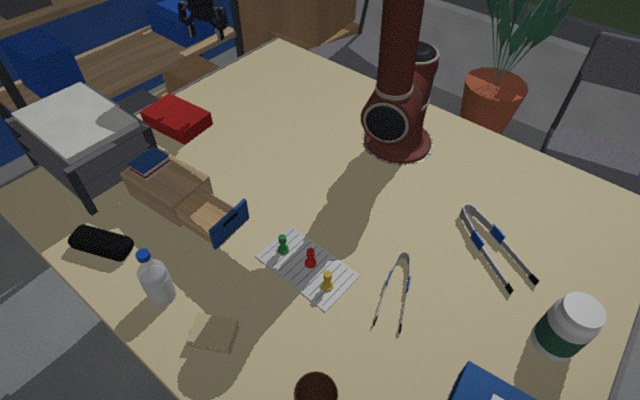

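View pics/top0.png

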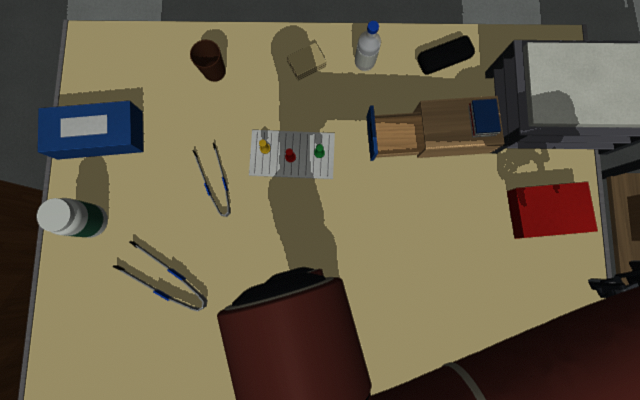

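The scene view shows green (283,243), red (310,258), yellow (327,282), and the small tongs around (393,290). In the top view the small tongs run from bow (227,214) to tips (197,150) and (215,143). Green is at (319,151), and the drawer front is at (372,133).

```bash
cat > h.py <<'E'
from plant import *
import cv2,numpy as np
from scipy.spatial.transform import Rotation as Ro
def cam(n):
    c=camera_params(n); f=200/np.tan(np.radians(c['fovy'])/2)
    return f,c['cx'],c['cy'],Ro.from_rotvec(c['rvec']).as_matrix(),np.array(c['tvec'])
def onplane(n,u,v,z):
    f,cx,cy,R,t=cam(n); C=-R.T@t; d=R.T@np.array([(u-cx)/f,(v-cy)/f,1]); return C+d*(z-C[2])/d[2]
def cloud(n,D):
    f,cx,cy,R,t=cam(n); v,u=np.indices(D.shape); P=np.stack([(u-cx)/f*D,(v-cy)/f*D,D],-1)
    return (P-t)@R
def proj(n,p):
    f,cx,cy,R,t=cam(n); q=R@np.array(p)+t; return q[0]/q[2]*f+cx,q[1]/q[2]*f+cy
E
python3 - <<'E'
from h import *
for n in("scene","top"):
    p=cv2.imread(f"pics/{n}0.png"); D=np.load(f"pics/{n}0.npy"); P=cloud(n,D)
    hsv=cv2.cvtColor(p,cv2.COLOR_BGR2HSV)
    for col,(lo,hi) in dict(green=((50,120,40),(80,255,255)),red=((0,180,60),(6,255,255)),yellow=((22,180,80),(30,255,255)),blue=((105,150,50),(125,255,255))).items():
        m=cv2.inRange(hsv,lo,hi); k,l,s,c=cv2.connectedComponentsWithStats(m)
        for i in range(1,k):
            if s[i,4]>=8:
                q=P[(l==i)&(D>0)]
                print(n,col,s[i],c[i].round(1),np.median(q,0).round(3) if len(q) else'', q[:,2].max().round(3) if len(q) else'')
    if n=="top":
        g=cv2.resize(p[120:230,180:440],None,fx=3,fy=3,interpolation=cv2.INTER_CUBIC)
        cv2.imwrite("pics/topc.png",g)
        for u,v in((228,216),(197,150),(214,143)): print(onplane(n,u,v,0.016).round(3))
E
```

```text
scene green [278 235  10  19 122] [282.4 245.2] [0.56  0.014 0.023] 0.062
scene green [551 332   5   5   8] [552.6 334.1] [0.402 0.6   0.084] 0.09
scene green [568 344   6   4   9] [570.7 345.2] [0.402 0.637 0.084] 0.09
scene red [ 141   93   71   51 1509] [175.7 117. ] [ 0.415 -0.579  0.051] 0.058
scene red [305 249  11  19 109] [309.9 259. ] [0.548 0.091 0.022] 0.062
scene blue [   0    0  215   98 8734] [87.7 39.8] [ 0.172 -1.509 -0.113] 0.349
scene blue [213   0  20  27 181] [224.8   9.1] [-0.843 -1.804 -0.362] -0.054
scene blue [185   8   6  11  42] [187.6  12.7] [-0.238 -1.363 -0.079] 0.336
scene blue [202  38  34  22 251] [219.1  48.9] [-0.724 -1.806 -0.619] -0.249
scene blue [112  75  51  27 290] [141.7  87. ] [-0.127 -1.805 -0.614] -0.482
scene blue [ 0 82  3  5  9] [ 0.7 84.2] [ 0.573 -1.797 -0.266] 0.005
scene blue [  0 116  25  51 623] [  8.  144.7] [ 0.684 -1.804 -0.576] -0.41
scene blue [129 147  38  27 442] [147.7 159.7] [ 0.627 -0.4    0.117] 0.122
scene blue [210 200  38  48 647] [228.8 224. ] [ 0.605 -0.127  0.044] 0.081
scene blue [491 226  13  18 110] [497.  234.2
[... 632 characters left out ...]
59 140  11  13  98] [263.7 146.5] [0.562 0.157 0.025] 0.062
top blue [368  21  11  13 114] [372.5  26.9] [ 0.823 -0.116  0.171] 0.175
top blue [473  99  28  33 726] [486.3 115.5] [ 0.624 -0.403  0.117] 0.121
top blue [  38  101  105   58 3816] [ 85.5 131.2] [0.577 0.617 0.076] 0.082
top blue [370 106   8  54 152] [373.4 133.8] [ 0.581 -0.13   0.077] 0.081
top blue [222 177   5  13  17] [223.8 182.6] [0.466 0.262 0.026] 0.029
top blue [205 183   5  12  17] [206.6 188.8] [0.448 0.306 0.028] 0.03
top blue [168 269  15  11  33] [174.6 274.3] [0.225 0.375 0.034] 0.037
top blue [154 291  15   9  32] [160.5 295.1] [0.172 0.407 0.034] 0.036
[0.377 0.25  0.016]
[0.557 0.343 0.016]
[0.577 0.297 0.016]
```

View pics/topc.png

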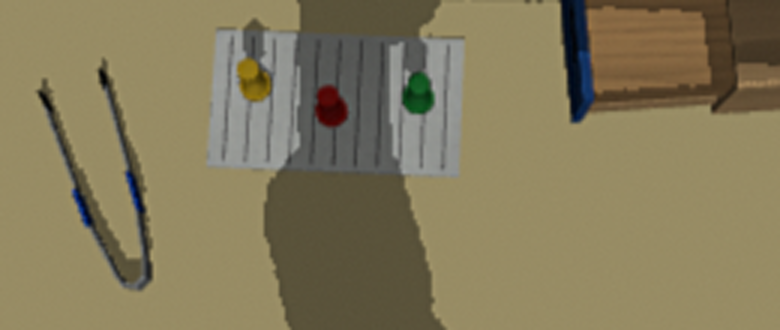

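The crop confirms it: tongs bow at lower right, pads at about (207,189) and (224,183) in full-frame pixels. Green is the piece nearest the drawer. Next I'll compute the refined poses.

```bash
python3 - <<'E'
from h import *
I={n:cv2.cvtColor(cv2.imread(f"pics/{n}0.png"),cv2.COLOR_BGR2HSV) for n in("scene","top")}
Dp={n:np.load(f"pics/{n}0.npy") for n in I}
rng=dict(green=((50,120,40),(80,255,255)),red=((0,180,40),(8,255,255)),yellow=((20,150,70),(30,255,255)))
for c,(lo,hi) in rng.items():
  for n in I:
    P=cloud(n,Dp[n]); m=(cv2.inRange(I[n],lo,hi)>0)&(P[...,2]>.05)&(P[...,2]<.07)&(abs(P[...,0]-.55)<.06)&(abs(P[...,1]-.08)<.14)
    v,u=np.nonzero(m); print(c,n,len(u),'depth mean',P[m].mean(0).round(4),P[m].min(0).round(3),P[m].max(0).round(3))
# drawer panel
for n in I:
    P=cloud(n,Dp[n]); m=(cv2.inRange(I[n],(105,120,30),(125,255,255))>0)&(P[...,2]>.01)&(P[...,2]<.09)&(abs(P[...,0]-.6)<.1)&(abs(P[...,1]+.13)<.06)
    q=P[m]; print('panel',n,len(q),q.min(0).round(3),q.max(0).round(3))
    t=q[q[:,2]>(.073 if n=='top' else .0)]; k=np.polyfit(t[:,0],t[:,1],1); print('line y=kx+b',k, 'y at ends',np.polyval(k,[t[:,0].min(),t[:,0].max()]))
# unit top
P=cloud('top',Dp['top']); m=(abs(P[...,2]-.085)<.008)&(abs(P[...,0]-.62)<.12)&(P[...,1]<-.2)&(P[...,1]>-.48)
k,l,s,c=cv2.connectedComponentsWithStats(m.astype(np.uint8)); i=1+s[1:,4].argmax(); q=P[l==i]
r=cv2.minAreaRect((q[:,:2]*1000).astype(np.float32)); print('unit top',r,q.min(0),q.max(0))
# tongs: points 8..35mm above table near
P=cloud('top',Dp['top']); m=(P[...,2]>.012)&(P[...,2]<.04)&(P[...,0]>.35)&(P[...,0]<.6)&(P[...,1]>.21)&(P[...,1]<.37)
q=P[m]; print('tongs',len(q),cv2.minAreaRect((q[:,:2]*1000).astype(np.float32)), q[q[:,0]>.55].round(3)[:20], q[q[:,0]<.39].round(3)[:20])
E
```

```text
green scene 36 depth mean [0.5583 0.0112 0.057 ] [0.55  0.003 0.051] [0.567 0.018 0.062]
green top 42 depth mean [0.5548 0.0096 0.0576] [0.547 0.002 0.051] [0.564 0.018 0.061]
red scene 31 depth mean [0.546  0.0897 0.057 ] [0.537 0.084 0.051] [0.553 0.097 0.062]
red top 38 depth mean [0.5421 0.0884 0.0573] [0.534 0.08  0.054] [0.551 0.096 0.061]
yellow scene 37 depth mean [0.5694 0.16   0.0572] [0.56  0.152 0.051] [0.577 0.167 0.063]
yellow top 42 depth mean [0.5657 0.1581 0.0574] [0.558 0.149 0.051] [0.575 0.167 0.062]
panel scene 715 [ 0.538 -0.137  0.01 ] [ 0.666 -0.12   0.081]
line y=kx+b [ 0.08202822 -0.17682458] y at ends [-0.13270663 -0.12219706]
panel top 218 [ 0.536 -0.139  0.015] [ 0.662 -0.121  0.081]
line y=kx+b [ 0.08115609 -0.17781123] y at ends [-0.13429696 -0.12409409]
unit top ((619.3805541992188, -363.2252197265625), (133.58155822753906, 219.6998748779297), 4.431873321533203) [ 0.54652761 -0.47787067  0.07710233] [ 0.69027546 -0.24888145  0.09298068]
tongs 269 ((473.0850830078125, 289.9936218261719), (201.6013946533203, 61.6856803894043), 21.338605880737305) [[0.577 0.3   0.015]
 [0.578 0.298 0.013]
 [0.573 0.299 0.019]
 [0.574 0.296 0.018]
 [0.572 0.3   0.015]
 [0.571 0.296 0.018]
 [0.569 0.3   0.015]
 [0.569 0.297 0.015]
 [0.566 0.297 0.016]
 [0.567 0.295 0.013]
 [0.563 0.296 0.016]
 [0.562 0.293 0.019]
 [0.56  0.296 0.018]
 [0.559 0.292 0.02 ]
 [0.557 0.353 0.017]
 [0.557 0.293 0.018]
 [0.554 0.353 0.018]
 [0.554 0.35  0.016]
 [0.555 0.293 0.016]
 [0.555 0.291 0.015]] [[0.389 0.275 0.025]
 [0.389 0.272 0.023]
 [0.389 0.247 0.03 ]
 [0.387 0.272 0.023]
 [0.387 0.271 0.017]
 [0.387 0.25  0.025]
 [0.387 0.248 0.027]
 [0.388 0.248 0.014]
 [0.383 0.271 0.028]
 [0.384 0.268 0.027]
 [0.384 0.253 0.027]
 [0.384 0.25  0.025]
 [0.385 0.249 0.019]
 [0.381 0.268 0.028]
 [0.381 0.265 0.028]
 [0.381 0.263 0.028]
 [0.381 0.254 0.031]
 [0.381 0.253 0.026]
 [0.382 0.252 0.017]
 [0.379 0.267 0.021]]
```

Emit:
{"name": "jog_arm", "arguments": {
  "targets": [
    [[2.5,0,0],[0,0,0],100],
    [[5,0,0],[0,0,0],100],
    [[7,-1,0],[0,0,0],100],
    [[9,-3,0],[0,0,0],100],
    [[11,-5,0],[0,0,0],100],
    [[12,-8,0],[0,0,0],100],
    [[13,-10,0],[0,0,0],100],
    [[14,-12,0],[0,0,0],100]
  ]
}}

```text
time: 1.1
tool_pos: [0.4472, -0.1797, 0.1964]
tool_rot: [-0.0, 0.98, 0.198, -0.0]
contact_force: [1.5, 0.3, 0.6]
gripper_width: 0.999
grasp_force: 0.0
```

Emit:
{"name": "jog_arm", "arguments": {
  "targets": [
    [[1,-2.2,0],[0,0,0.3],85],
    [[2,-4.5,0],[0,0,0.3],85],
    [[3,-6.8,0],[0,0,0.3],85],
    [[4,-9,0],[0,0,0.3],85],
    [[5,-11.3,0],[0,0,0.3],85],
    [[6,-13.6,0],[0,0,0.3],85],
    [[7.26,-16.4,0],[0,0,0.3],85],
    [[7.26,-16.4,0],[0,0,0.3],85]
  ]
}}

```text
time: 2.1
tool_pos: [0.4547, 0.2694, 0.1963]
tool_rot: [-0.0, 0.984, 0.18, -0.001]
contact_force: [0.3, -1.0, -0.9]
gripper_width: 0.851
grasp_force: 0.0
```

Emit:
{"name": "jog_arm", "arguments": {
  "targets": [
    [[0,0,1],[0,0,0],85]
  ]
}}

```text
time: 2.22
tool_pos: [0.4568, 0.268, 0.1735]
tool_rot: [-0.0, 0.984, 0.179, 0.002]
contact_force: [-0.1, 0.0, -0.2]
gripper_width: 0.852
grasp_force: 0.0
```

```bash
python3 - <<'E'
from h import *
p,d=grab_frame("scene"); cv2.imwrite("pics/s1.png",cv2.resize(p[150:360,280:560,::-1],None,fx=2.8,fy=2.8,interpolation=cv2.INTER_CUBIC))
s=state(); print(s['tool_pos'],s['tool_rot'],s['contact_force'],s['gripper_width'])
E
```

```text
[0.45406235 0.26603801 0.16796886] [ 7.29182446e-04  9.84028238e-01  1.77995402e-01 -2.35178828e-03] [-0.84340645 -1.54247753 -2.64486624] 0.8506091208961124
```

View pics/s1.png

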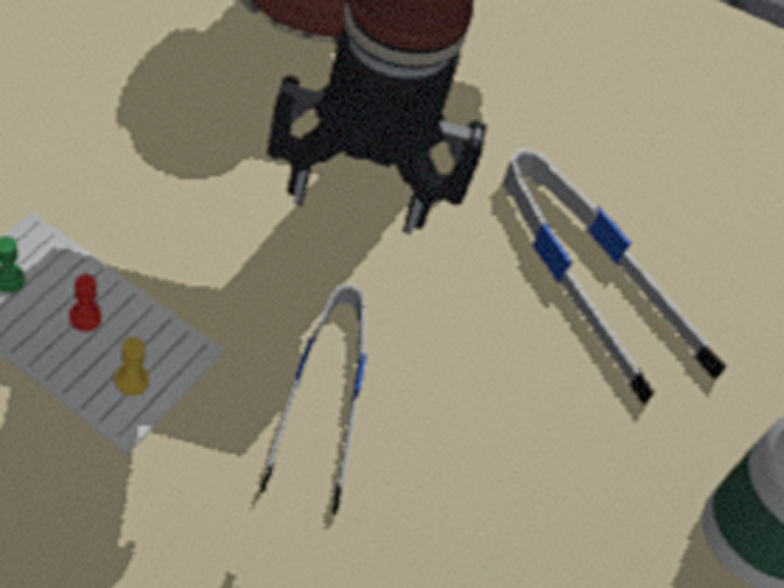

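The gripper is aligned over the small tongs but about 19 mm short in y (robot side).

Emit:
{"name": "jog_arm", "arguments": {
  "targets": [
    [[0.34,-0.7,1.5],[0,0,0],92],
    [[0.34,-0.7,3],[0,0,0],92],
    [[0.34,-0.7,4.3],[0,0,0],92],
    [[0.34,-0.7,4.8],[0,0,0],92],
    [[0.34,-0.7,4.8],[0,0,0],92],
    [[0.34,-0.7,4.8],[0,0,0],92]
  ]
}}

```text
time: 3.02
tool_pos: [0.4589, 0.2861, 0.0537]
tool_rot: [-0.0, 0.984, 0.177, 0.001]
contact_force: [0.2, -0.2, 0.5]
gripper_width: 0.918
grasp_force: 0.0
```

```bash
python3 - <<'E'
from h import *
for n in("top","scene"):
    p,D=grab_frame(n); hsv=cv2.cvtColor(p,cv2.COLOR_RGB2HSV); P=cloud(n,D)
    m=cv2.inRange(hsv,(105,130,40),(125,255,255)); k,l,s,c=cv2.connectedComponentsWithStats(m)
    for i in range(1,k):
        q=P[(l==i)&(D>0)]
        if s[i,4]>=4 and len(q) and .38<np.median(q[:,0])<.55 and .2<np.median(q[:,1])<.36: print(n,s[i],np.median(q,0).round(4))
    if n=="scene": cv2.imwrite("pics/s2.png",cv2.resize(p[200:350,330:460,::-1],None,fx=4,fy=4,interpolation=cv2.INTER_CUBIC))
for _ in range(2): s=state(); print(s['tool_pos'],s['tool_rot'],s['contact_force'])
E
```

```text
top [222 177   6  14  25] [0.4628 0.2615 0.0235]
scene [388 272   3   7   7] [0.4598 0.2611 0.0264]
scene [407 277   3  13  16] [0.4503 0.3071 0.0275]
[0.45885783 0.2863057  0.0537989 ] [-3.70142770e-04  9.84133103e-01  1.77424858e-01  1.52264965e-03] [-0.17355045 -0.00585056 -0.01168442]
[0.45885783 0.2863057  0.0537989 ] [-3.70142770e-04  9.84133103e-01  1.77424858e-01  1.52264965e-03] [-0.17355045 -0.00585056 -0.01168442]
```

View pics/s2.png

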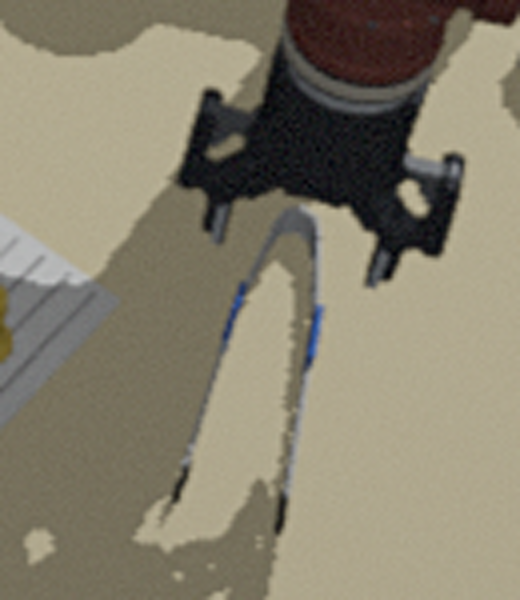

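The fingers straddle the pads symmetrically, with the finger tips just above and behind them in this perspective. I'll descend and close.

Emit:
{"name": "jog_arm", "arguments": {
  "targets": [
    [[-0.08,0,1.2],[0,0,0],92],
    [[-0.08,0,1.8],[0,0,0],92],
    [[-0.08,0,2.1],[0,0,0],80],
    [[-0.08,0,2.1],[0,0,0],70],
    [[-0.08,0,2.1],[0,0,0],64],
    [[-0.08,0,2.1],[0,0,0],60],
    [[-0.08,0,2.1],[0,0,0],57],
    [[-0.08,0,2.1],[0,0,0],57]
  ]
}}

```text
time: 4.12
tool_pos: [0.4558, 0.2852, -0.0004]
tool_rot: [-0.0, 0.984, 0.177, 0.0]
contact_force: [-0.5, -0.6, 1.1]
gripper_width: 0.569
grasp_force: 0.0
```

Emit:
{"name": "jog_arm", "arguments": {
  "targets": [
    [[0,0,0],[0,0,0],56],
    [[0,0,0],[0,0,0],55],
    [[0,0,0],[0,0,0],55]
  ]
}}

```text
time: 4.5
tool_pos: [0.4557, 0.2851, -0.0006]
tool_rot: [-0.0, 0.984, 0.178, -0.0]
contact_force: [0.7, -0.2, -0.2]
gripper_width: 0.549
grasp_force: 0.0
```

```bash
python3 - <<'E'
from h import *
p,d=grab_frame("scene"); cv2.imwrite("pics/s3.png",cv2.resize(p[220:350,340:440,::-1],None,fx=4.5,fy=4.5,interpolation=cv2.INTER_CUBIC))
E
```

```text
(no output)
```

View pics/s3.png

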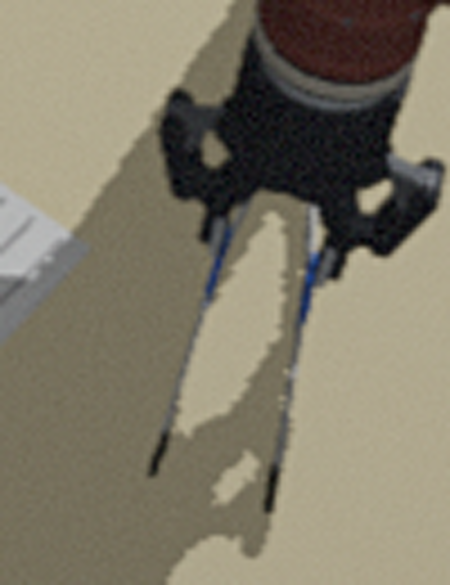

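```bash
python3 - <<'E'
from h import *
s=state(); R=Ro.from_quat(np.roll(s['tool_rot'],-1)).as_matrix(); T=s['tool_pos']
print(s['gripper_width'],s['grasp_force'])
for side in(-1,1):
  for z in(.006,.026):
    for a in(-.018,0,.018):
        q=T+R@[a,side*.0265,0]; q[2]=z; u,v=proj("scene",q); print(side,z,a,round((u-340)*4.5),round((v-220)*4.5))
E
```

```text
0.5502916165731846 0.0
-1 0.006 -0.018 314 275
-1 0.006 0 307 303
-1 0.006 0.018 301 332
-1 0.026 -0.018 321 254
-1 0.026 0 314 283
-1 0.026 0.018 308 312
1 0.006 -0.018 216 246
1 0.006 0 209 274
1 0.006 0.018 201 302
1 0.026 -0.018 221 226
1 0.026 0 214 253
1 0.026 0.018 206 282
```

Emit:
{"name": "jog_arm", "arguments": {
  "targets": [
    [[0,0,0],[0,0,0],53],
    [[0,0,0],[0,0,0],53]
  ]
}}

```text
time: 4.8
tool_pos: [0.4557, 0.2851, -0.0006]
tool_rot: [-0.0, 0.984, 0.178, -0.0]
contact_force: [0.7, 0.8, 0.3]
gripper_width: 0.529
grasp_force: 0.0
```

Emit:
{"name": "jog_arm", "arguments": {
  "targets": [
    [[0,0,0],[0,0,0],51],
    [[0,0,0],[0,0,0],51]
  ]
}}

```text
time: 5.05
tool_pos: [0.4557, 0.2851, -0.0006]
tool_rot: [0.0, 0.984, 0.178, 0.0]
contact_force: [-0.2, -0.2, 0.2]
gripper_width: 0.511
grasp_force: 0.0
```

```bash
python3 - <<'E'
from h import *
p,D=grab_frame("scene"); cv2.imwrite("pics/s4.png",cv2.resize(p[240:340,360:440,::-1],None,fx=6,fy=6,interpolation=cv2.INTER_CUBIC))
P=cloud("scene",D); s=state(); R=Ro.from_quat(np.roll(s['tool_rot'],-1)).as_matrix(); T=s['tool_pos']; q=(P-T)@R
m=(D>0)&(abs(q[...,0])<.02)&(abs(q[...,1])<.06)&(q[...,2]>-.06)&(q[...,2]<-.002)
v,u=np.nonzero(m)
for a in sorted(zip(v,u))[::-1][:45]:
    print(a[1],a[0],(q[a]*1000).round(), p[a])
E
```

```text
420 299 [ 20. -58.  -3.] [175 168 142]
419 299 [ 20. -56.  -2.] [177 170 143]
420 298 [ 17. -58.  -3.] [177 169 143]
419 298 [ 18. -56.  -3.] [174 167 140]
420 297 [ 14. -57.  -3.] [174 164 139]
418 297 [ 16. -53.  -4.] [174 165 138]
417 297 [ 17. -51.  -3.] [175 168 142]
416 297 [ 17. -49.  -2.] [177 170 144]
420 296 [ 11. -57.  -3.] [177 169 143]
419 296 [ 14. -55.  -5.] [176 167 142]
417 296 [ 14. -50.  -3.] [176 168 141]
421 295 [  8. -59.  -3.] [177 167 142]
420 295 [  9. -57.  -3.] [176 167 142]
416 295 [ 12. -48.  -3.] [175 165 140]
413 295 [ 15. -41.  -5.] [176 169 142]
412 295 [ 15. -39.  -3.] [175 166 142]
409 295 [ 18. -32.  -4.] [177 169 143]
408 295 [ 18. -30.  -2.] [178 170 144]
420 294 [  6. -56.  -2.] [174 167 141]
419 294 [  9. -54.  -5.] [175 167 142]
418 294 [  8. -52.  -4.] [176 167 141]
415 294 [ 11. -45.  -5.] [176 168 143]
414 294 [ 11. -43.  -2.] [176 168 141]
413 294 [ 12. -40.  -3.] [176 168 143]
412 294 [ 13. -38.  -3.] [179 170 143]
411 294 [ 15. -36.  -5.] [177 169 144]
409 294 [ 15. -32.  -3.] [178 171 143]
421 293 [  3. -58.  -3.] [174 167 140]
415 293 [  8. -44.  -4.] [176 167 142]
408 293 [ 14. -29.  -5.] [179 171 144]
407 293 [ 14. -27.  -3.] [154 147 127]
405 293 [ 18. -22.  -7.] [95 91 80]
404 293 [ 17. -20.  -5.] [118 113  90]
402 293 [ 17. -16.  -2.] [143 137 114]
401 293 [ 19. -13.  -3.] [173 165 140]
400 293 [ 20. -11.  -4.] [176 169 143]
422 292 [ -1. -60.  -3.] [174 167 140]
420 292 [  1. -55.  -3.] [175 168 142]
417 292 [  3. -48.  -3.] [177 169 143]
415 292 [  6. -44.  -5.] [175 168 141]
413 292 [  6. -40.  -2.] [176 169 143]
412 292 [  8. -37.  -4.] [175 167 141]
410 292 [ 10. -33.  -4.] [177 168 143]
407 292 [ 11. -26.  -3.] [132 131 119]
405 292 [ 15. -21.  -7.] [90 89 81]
```

View pics/s4.png

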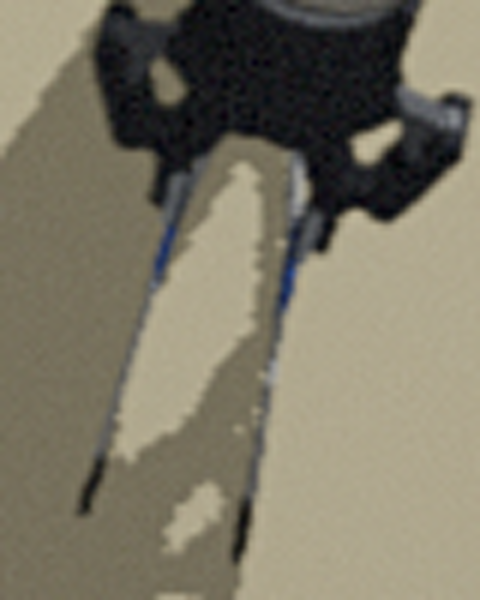

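```bash
python3 - <<'E'
from h import *
p,D=grab_frame("scene")
P=cloud("scene",D); s=state(); R=Ro.from_quat(np.roll(s['tool_rot'],-1)).as_matrix(); T=s['tool_pos']; q=(P-T)@R
for v in range(268,284,1): print(v,[tuple((q[v,u]*1000).round().astype(int)) for u in range(409,416)])
E
```

```text
268 [(np.int64(-41), np.int64(-17), np.int64(-26)), (np.int64(18), np.int64(-15), np.int64(-109)), (np.int64(18), np.int64(-17), np.int64(-111)), (np.int64(16), np.int64(-19), np.int64(-110)), (np.int64(17), np.int64(-21), np.int64(-111)), (np.int64(16), np.int64(-23), np.int64(-111)), (np.int64(17), np.int64(-25), np.int64(-113))]
269 [(np.int64(-37), np.int64(-18), np.int64(-27)), (np.int64(18), np.int64(-16), np.int64(-106)), (np.int64(18), np.int64(-18), np.int64(-107)), (np.int64(16), np.int64(-20), np.int64(-105)), (np.int64(17), np.int64(-22), np.int64(-108)), (np.int64(18), np.int64(-24), np.int64(-111)), (np.int64(14), np.int64(-26), np.int64(-105))]
270 [(np.int64(-35), np.int64(-18), np.int64(-26)), (np.int64(15), np.int64(-17), np.int64(-99)), (np.int64(18), np.int64(-19), np.int64(-103)), (np.int64(17), np.int64(-21), np.int64(-103)), (np.int64(18), np.int64(-23), np.int64(-106)), (np.int64(17), np.int64(-25), np.int64(-105)), (np.int64(15), np.int64(-27), np.int64(-104))]
271 [(np.int64(-32), np.int64(-19), np.int64(-26)), (np.int64(-50), np.int64(-22), np.int64(-1)), (
[... 3431 characters left out ...]
), (np.int64(-26), np.int64(-39), np.int64(-1))]
282 [(np.int64(10), np.int64(-23), np.int64(-45)), (np.int64(10), np.int64(-25), np.int64(-46)), (np.int64(-19), np.int64(-30), np.int64(-2)), (np.int64(-20), np.int64(-32), np.int64(-2)), (np.int64(-22), np.int64(-35), np.int64(0)), (np.int64(-22), np.int64(-37), np.int64(-2)), (np.int64(-22), np.int64(-39), np.int64(-2))]
283 [(np.int64(11), np.int64(-24), np.int64(-42)), (np.int64(12), np.int64(-26), np.int64(-45)), (np.int64(-17), np.int64(-31), np.int64(-2)), (np.int64(-17), np.int64(-33), np.int64(-3)), (np.int64(-19), np.int64(-35), np.int64(-1)), (np.int64(-21), np.int64(-38), np.int64(1)), (np.int64(-19), np.int64(-40), np.int64(-4))]
```

```bash
python3 - <<'E'
from h import *
p,D=grab_frame("scene")
P=cloud("scene",D); s=state(); R=Ro.from_quat(np.roll(s['tool_rot'],-1)).as_matrix(); T=s['tool_pos']; q=(P-T)@R
for v in range(276,300,1): print(v,' | '.join('%d,%d,%d'%tuple((q[v,u]*1000).round())+' %d%d%d'%tuple(p[v,u]//26) for u in range(404,412)))
print()
for v in range(270,292,1): print(v,' | '.join('%d,%d,%d'%tuple((q[v,u]*1000).round())+' %d%d%d'%tuple(p[v,u]//26) for u in range(384,393)))
E
```

```text
276 -29,-11,-4 443 | -29,-13,-5 443 | -33,-16,-1 443 | -27,-17,-11 433 | -17,-19,-26 333 | -3,-20,-48 333 | 12,-21,-71 222 | 12,-23,-72 223
277 -28,-12,-1 443 | -26,-14,-5 443 | -28,-16,-4 443 | -22,-18,-15 443 | -15,-20,-26 333 | 6,-20,-57 222 | 11,-22,-66 122 | 11,-24,-67 233
278 -25,-12,-2 443 | -25,-14,-3 443 | -28,-17,0 443 | -22,-19,-11 332 | -15,-20,-22 222 | 12,-20,-63 111 | 10,-23,-61 222 | 12,-24,-65 333
279 -22,-13,-2 443 | -23,-15,-1 443 | -22,-17,-5 443 | -18,-19,-12 333 | -8,-20,-28 112 | 11,-21,-58 112 | 11,-23,-58 222 | 10,-25,-58 333
280 -18,-13,-3 443 | -18,-15,-5 443 | -22,-18,-1 654 | -15,-20,-11 544 | 5,-20,-43 222 | 12,-22,-55 122 | 11,-24,-55 333 | 10,-26,-55 333
281 -17,-14,-2 443 | -17,-16,-3 443 | -18,-18,-2 544 | -12,-20,-13 433 | 11,-20,-48 112 | 11,-22,-49 222 | 10,-25,-49 333 | 12,-27,-53 333
282 -16,-14,1 443 | -13,-16,-4 443 | -15,-19,-3 443 | -8,-20,-15 332 | 11,-21,-45 012 | 12,-23,-47 222 | 11,-25,-47 333 | -21,-30,1 554
283 -12,-15,-1 443 | -13,-17,0 443 | -12,-19,-3 443 | 0,-21,-22 222 | 2,-23,-26 012 | 12,-24,-44 223 | 10,-26,-42 444 | -17,-31,-1
[... 4437 characters left out ...]
 5,11,0 665
287 17,28,-4 333 | 25,26,-19 444 | 13,24,0 444 | 15,21,-6 554 | 12,19,-1 665 | 12,17,-2 665 | 12,15,-3 665 | 10,12,-2 665 | 8,10,-1 665
288 28,27,-18 443 | 23,25,-11 434 | 16,23,-1 554 | 16,21,-3 665 | 14,19,0 665 | 13,16,0 665 | 14,14,-2 665 | 13,12,-2 665 | 13,10,-3 665
289 30,27,-17 433 | 19,25,0 554 | 19,22,-1 665 | 17,20,0 665 | 16,18,0 665 | 565,23,-884 665 | 16,13,-2 665 | 14,11,0 665 | 14,9,-2 665
290 34,26,-20 333 | 565,23,-884 655 | 23,22,-4 665 | 20,20,0 665 | 19,17,1 665 | 20,15,-3 665 | 20,13,-3 665 | 16,11,1 665 | 565,23,-884 665
291 35,26,-16 443 | 24,23,0 655 | 24,21,-1 665 | 24,19,-3 665 | 565,23,-884 665 | 22,15,-2 665 | 22,12,-3 665 | 21,10,-2 665 | 20,8,-3 665
```

The fingers' tips measure about 41 mm above the table in depth, above the 26 mm tongs. The reported height doesn't match the picture. I'll open and go lower in small steps, watching force.

Emit:
{"name": "jog_arm", "arguments": {
  "targets": [
    [[0,0,0],[0,0,0],82],
    [[0,0,0],[0,0,0],82],
    [[0,0,0],[0,0,0],82],
    [[0.08,0,0.4],[0,0,0],82],
    [[0.08,0,0.7],[0,0,0],82],
    [[0.08,0,0.7],[0,0,0],82]
  ]
}}

```text
time: 5.95
tool_pos: [0.4565, 0.2854, -0.0195]
tool_rot: [0.0, 0.984, 0.177, -0.001]
contact_force: [0.4, 0.3, -0.1]
gripper_width: 0.815
grasp_force: 0.0
```

```bash
cat >> h.py <<'E'
def fingers():
    "lowest point of the finger front faces (tool x about 11 mm), tool frame mm"
    P,D=None,grab_frame("scene")[1]; P=cloud("scene",D); s=state()
    R=Ro.from_quat(np.roll(s['tool_rot'],-1)).as_matrix(); q=(P-s['tool_pos'])@R*1000
    for sd in(-1,1):
        m=(D>0)&(abs(q[...,0]-10.5)<3)&(q[...,1]*sd>15)&(q[...,1]*sd<48)&(q[...,2]<-5)&(q[...,2]>-90)
        a=q[m]; a=a[np.argsort(-a[:,2])]; print(sd,a[:10].round().astype(int).tolist())
    print(s['tool_pos'],s['contact_force'],s['gripper_width'],s['grasp_force'])
E
python3 -c "
from h import *
fingers()"
```

```text
-1 [[9, -46, -17], [11, -41, -18], [8, -17, -18], [11, -27, -19], [13, -44, -19], [13, -46, -19], [11, -43, -19], [11, -20, -19], [8, -43, -19], [13, -39, -19]]
1 [[9, 29, -17], [11, 33, -17], [11, 41, -17], [12, 35, -18], [13, 38, -18], [10, 43, -19], [8, 46, -19], [8, 22, -19], [11, 38, -19], [11, 36, -20]]
[ 0.45697071  0.28556166 -0.01893192] [-0.24084008  0.06244444 -0.27389981] 0.8260707713809011 0.0
```

Emit:
{"name": "jog_arm", "arguments": {
  "targets": [
    [[0,0,0.2],[0,0,0],75],
    [[0,0,0.4],[0,0,0],68],
    [[0,0,0.5],[0,0,0],64],
    [[0,0,0.5],[0,0,0],64]
  ]
}}

```text
time: 6.5
tool_pos: [0.4574, 0.2857, -0.0309]
tool_rot: [0.0, 0.984, 0.178, -0.0]
contact_force: [-0.1, -0.0, 0.3]
gripper_width: 0.637
grasp_force: 0.0
```

Emit:
{"name": "jog_arm", "arguments": {
  "targets": [
    [[0,0,0],[0,0,0],61],
    [[0,0,0],[0,0,0],58],
    [[0,0,0],[0,0,0],58]
  ]
}}

```text
time: 6.88
tool_pos: [0.4579, 0.286, -0.0302]
tool_rot: [-0.0, 0.984, 0.178, 0.0]
contact_force: [-0.2, 0.3, 1.6]
gripper_width: 0.578
grasp_force: 4.2
```

Grip force is 4.2 N at 49 mm, matching the tongs' spring, so I hold the pads. Lifting gently.

Emit:
{"name": "jog_arm", "arguments": {
  "targets": [
    [[0,0,-0.2],[0,0,0],57],
    [[0,0,-0.6],[0,0,0],57],
    [[0,0,-1.3],[0,0,0],57],
    [[0,0,-2.2],[0,0,0],57],
    [[0,0,-3.2],[0,0,0.5],57],
    [[0,0,-4],[0,0,1],57],
    [[0,0,-4],[0,0,1.5],57],
    [[0,0,-4],[0,0,1.98],57]
  ]
}}

```text
time: 7.88
tool_pos: [0.4582, 0.2862, 0.0714]
tool_rot: [-0.0, 0.999, 0.039, 0.001]
contact_force: [-0.6, -0.0, 0.1]
gripper_width: 0.572
grasp_force: 4.1
```

Emit:
{"name": "jog_arm", "arguments": {
  "targets": [
    [[0,0,0],[0,0,0],57]
  ]
}}

```text
time: 8.0
tool_pos: [0.458, 0.286, 0.0707]
tool_rot: [-0.0, 0.999, 0.041, 0.001]
contact_force: [0.2, 0.5, -1.2]
gripper_width: 0.575
grasp_force: 4.1
```

```bash
python3 - <<'E'
from h import *
for n in("top","scene"):
    p,D=grab_frame(n); P=cloud(n,D); s=state(); hsv=cv2.cvtColor(p,cv2.COLOR_RGB2HSV)
    R=Ro.from_quat(np.roll(s['tool_rot'],-1)).as_matrix(); q=(P-s['tool_pos'])@R*1000
    m=(D>0)&(q[...,0]>60)&(q[...,0]<135)&(abs(q[...,1])<45)&(P[...,2]>.06)
    for x0 in range(60,135,10):
        for sd in(-1,1):
            a=q[m&(q[...,0]>=x0)&(q[...,0]<x0+10)&(q[...,1]*sd>0)]
            if len(a): print(n,x0,sd,len(a),np.median(a,0).round(1),a[:,0].max().round())
    print(s['tool_pos'],s['tool_rot'],s['grasp_force'])
E
```

```text
top 60 1 12 [ 64.2  24.4 -46.4] 69.0
top 70 1 12 [ 75.5  24.  -44.8] 80.0
top 80 1 11 [ 84.5  24.3 -44.7] 90.0
top 90 1 12 [ 94.9  24.5 -45.4] 99.0
top 100 1 12 [104.3  24.1 -43.5] 109.0
top 110 1 11 [113.6  24.9 -43.9] 118.0
[0.45784243 0.28599328 0.07040294] [-2.44431991e-04  9.99167869e-01  4.07824574e-02  5.48748923e-04] 4.082110226154327
scene 60 -1 10 [ 66.  -23.1 -47.1] 70.0
scene 60 1 12 [ 64.   23.9 -46.4] 70.0
scene 70 -1 9 [ 76.7 -23.3 -45.3] 79.0
scene 70 1 11 [ 75.6  23.9 -45.8] 79.0
scene 80 -1 7 [ 83.3 -23.1 -46.5] 89.0
scene 80 1 11 [ 86.2  24.  -45.9] 90.0
scene 90 -1 12 [ 93.2 -23.2 -47.7] 100.0
scene 90 1 7 [ 94.7  25.  -47.3] 100.0
scene 100 -1 12 [104.2 -22.8 -47.8] 110.0
scene 100 1 15 [104.6  22.6 -46.9] 110.0
scene 110 -1 15 [116.6 -22.9 -44.8] 119.0
scene 110 1 19 [115.7  23.9 -43.1] 119.0
[0.45778072 0.28594617 0.07016892] [-1.62208391e-04  9.99168857e-01  4.07600480e-02  4.32824781e-04] 4.0821631997823715
```

Emit:
{"name": "jog_arm", "arguments": {
  "targets": [
    [[-0.2,1,0],[0,0,0],57],
    [[-0.4,3,0],[0,0,0],57],
    [[-0.7,5.2,0],[0,0,0],57],
    [[-0.9,7.4,0],[0,0,0],57],
    [[-1.1,9.4,0],[0,0,0],57],
    [[-1.33,10.8,0],[0,0,0],57],
    [[-1.33,11.29,0],[0,0,0],57],
    [[-1.33,11.29,0],[0,0,0],57]
  ]
}}

```text
time: 9.1
tool_pos: [0.4474, 0.0017, 0.0696]
tool_rot: [-0.0, 0.999, 0.04, 0.0]
contact_force: [0.5, -0.4, -0.9]
gripper_width: 0.569
grasp_force: 4.1
```

```bash
cat >> h.py <<'E'
def look(n,save=None,box=None,k=3):
    p,D=grab_frame(n); P=cloud(n,D); s=state(); hsv=cv2.cvtColor(p,cv2.COLOR_RGB2HSV)
    R=Ro.from_quat(np.roll(s['tool_rot'],-1)).as_matrix(); q=(P-s['tool_pos'])@R*1000
    g=(cv2.inRange(hsv,(45,100,30),(85,255,255))>0)&(D>0)&(abs(q[...,0]-110)<40)&(abs(q[...,1])<40)
    t=g&(P[...,2]>P[g][:,2].max()-.016)
    b=lambda a:(a.min(0).round(4),a.max(0).round(4),a.mean(0).round(4))
    print(n,'green world',b(P[g]),len(P[g])); print(' head tool',b(q[t]))
    m=(D>0)&(q[...,0]>100)&(q[...,0]<125)&(abs(q[...,1])<32)&(p.max(2)<110)&(q[...,2]<-33)&(q[...,2]>-55)
    for sd in(-1,1):
        a=q[m&(q[...,1]*sd>0)]
        if len(a): print(' tip',sd,len(a),np.median(a,0).round(1),a[:,0].max().round())
    print(s['tool_pos'],s['contact_force'],s['gripper_width'],s['grasp_force'])
    if save:
        x0,x1,y0,y1=box; cv2.imwrite(save,cv2.resize(p[y0:y1,x0:x1,::-1],None,fx=k,fy=k,interpolation=cv2.INTER_CUBIC))
E
python3 -c "
from h import *
look('scene'); look('top')"
```

```text
scene green world (array([5.461e-01, 2.000e-04, 7.200e-03]), array([0.5704, 0.0224, 0.0611]), array([0.5599, 0.0129, 0.0321])) 133
 head tool (array([101.8213,  -7.124 ,   8.4223]), array([119.444 ,   7.7137,  24.3771]), array([112.1672,  -0.4486,  13.8551]))
 tip -1 23 [110.  -23.  -41.4] 117.0
 tip 1 28 [109.3  23.8 -41.9] 118.0
[0.44725723 0.00233892 0.06950163] [-0.30168119 -0.33957406 -1.27272389] 0.5709681314673032 4.0837568789720535Traceback (most recent call last):
  File "<string>", line 3, in <module>
    look('scene'); look('top')
                   ~~~~^^^^^^^
  File "h.py", line 26, in look
    t=g&(P[...,2]>P[g][:,2].max()-.016)
                  ~~~~~~~~~~~~~^^
    return umr_maximum(a, axis, None, out, keepdims, initial, where)
ValueError: zero-size array to reduction operation maximum which has no identity
```

Emit:
{"name": "jog_arm", "arguments": {
  "targets": [
    [[0.02,0,0.6],[0,0,0],57],
    [[0.04,0,1.2],[0,0,0],57],
    [[0.04,0,1.8],[0,0,0],57],
    [[0.04,0,2.2],[0,0,0],57],
    [[0.04,0,2.44],[0,0,0],57],
    [[0.04,0,2.44],[0,0,0],57],
    [[0.04,0,2.44],[0,0,0],55],
    [[0.04,0,2.44],[0,0,0],53]
  ]
}}

```text
time: 10.2
tool_pos: [0.4487, 0.0018, 0.009]
tool_rot: [0.0, 0.999, 0.04, 0.001]
contact_force: [0.3, -0.2, -0.5]
gripper_width: 0.534
grasp_force: 6.0
```

```bash
python3 -c "
from h import *
look('scene','pics/s5.png',(250,450,190,330),4)"
```

```text
scene green world (array([ 0.5485, -0.0095,  0.0054]), array([0.5705, 0.0299, 0.0607]), array([0.56  , 0.0124, 0.0333])) 140
 head tool (array([100.4149, -18.6451, -51.6153]), array([118.1274,  10.7461, -36.1923]), array([110.6537,  -0.5358, -46.116 ]))
 tip -1 57 [112.1  -6.4 -41.8] 118.0
 tip 1 59 [111.8   9.5 -45.7] 119.0
[0.44856594 0.00181438 0.0089441 ] [ 0.84901237  0.85282994 -0.73460953] 0.5292674690971187 6.032329201698303
```

View pics/s5.png

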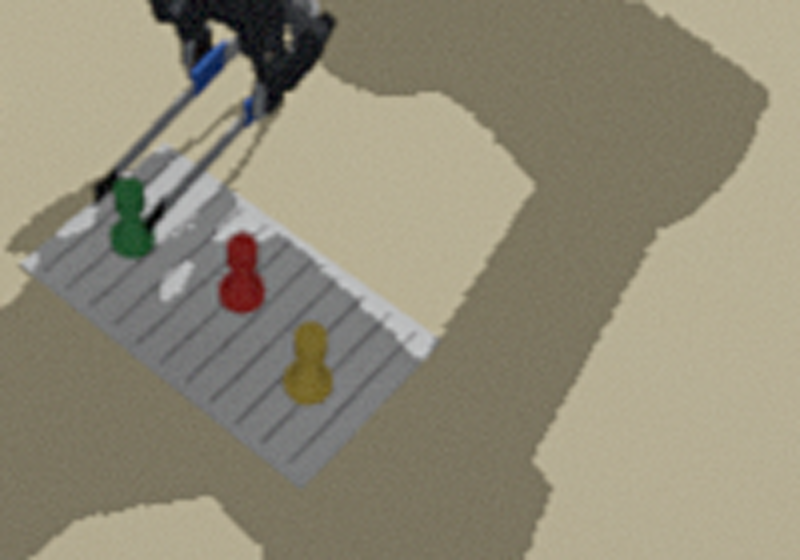

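The tips straddle the green head evenly, at about (105,185) and (155,215) in the crop, with red and yellow clear. Squeezing.

Emit:
{"name": "jog_arm", "arguments": {
  "targets": [
    [[0,0,0],[0,0,0],52],
    [[0,0,0],[0,0,0],51],
    [[0,0,0],[0,0,0],50],
    [[0,0,0],[0,0,0],49],
    [[0,0,0],[0,0,0],48],
    [[0,0,0],[0,0,0],47],
    [[0,0,0],[0,0,0],47]
  ]
}}

```text
time: 11.12
tool_pos: [0.4481, 0.0019, 0.0084]
tool_rot: [0.0, 0.999, 0.04, 0.0]
contact_force: [-0.7, -0.3, -1.0]
gripper_width: 0.474
grasp_force: 8.3
```

Emit:
{"name": "jog_arm", "arguments": {
  "targets": [
    [[0,0,0],[0,0,0],45],
    [[0,0,0],[0,0,0],45]
  ]
}}

```text
time: 11.38
tool_pos: [0.4481, 0.0019, 0.0084]
tool_rot: [0.0, 0.999, 0.04, 0.0]
contact_force: [0.1, 0.2, -1.2]
gripper_width: 0.456
grasp_force: 30.5
```

Emit:
{"name": "jog_arm", "arguments": {
  "targets": [
    [[0,0,0],[0,0,0],45],
    [[0,0,-0.3],[0,0,0],45],
    [[0,0,-0.8],[0,0,0],45],
    [[0,0,-1.6],[0,0,0],45],
    [[0,0,-2.6],[0,0,0],45],
    [[0,0,-3.6],[0,0,0],45],
    [[0,0,-4.4],[0,0,0],45],
    [[0,0,-4.4],[0,0,0],45]
  ]
}}

```text
time: 12.38
tool_pos: [0.4499, 0.0016, 0.1213]
tool_rot: [0.001, 0.999, 0.04, 0.003]
contact_force: [0.0, 0.5, -2.3]
gripper_width: 0.456
grasp_force: 30.5
```

```bash
python3 -c "
from h import *
look('scene')"
```

```text
scene green world (array([0.5481, 0.002 , 0.1195]), array([0.5719, 0.0232, 0.1742]), array([0.5618, 0.0136, 0.1471])) 158
 head tool (array([101.2966, -11.5309, -54.3652]), array([119.4217,   8.2181, -38.3764]), array([112.4139,  -0.9581, -48.7251]))
 tip -1 74 [112.   -7.  -46.5] 119.0
 tip 1 48 [114.8   5.6 -49.6] 120.0
[0.44880693 0.00184068 0.1195938 ] [ 0.18955115  0.12592614 -1.66352987] 0.4572446485802521 30.52002315642312
```

Piece lifted. Carrying it over the drawer.

Emit:
{"name": "jog_arm", "arguments": {
  "targets": [
    [[0.05,0.3,0],[0,0,0],45],
    [[0.16,1,0],[0,0,0],45],
    [[0.35,2.2,0],[0,0,0],45],
    [[0.57,3.5,0],[0,0,0],45],
    [[0.8,4.8,0],[0,0,0],45],
    [[1,6.1,0],[0,0,0],45],
    [[1.18,7.2,0],[0,0,0],45],
    [[1.3,7.9,0],[0,0,0],45]
  ]
}}

```text
time: 13.42
tool_pos: [0.496, -0.1944, 0.1176]
tool_rot: [-0.0, 0.999, 0.039, -0.001]
contact_force: [0.6, 0.9, -0.7]
gripper_width: 0.458
grasp_force: 30.6
```

Emit:
{"name": "jog_arm", "arguments": {
  "targets": [
    [[0.03,0.2,0],[0,0,0],45],
    [[0.03,0.23,0],[0,0,0],45],
    [[0.03,0.23,0],[0,0,0],45]
  ]
}}

```text
time: 13.8
tool_pos: [0.4974, -0.1973, 0.1183]
tool_rot: [-0.0, 0.999, 0.041, -0.0]
contact_force: [0.2, -0.5, -1.1]
gripper_width: 0.458
grasp_force: 30.6
```

```bash
python3 -c "
from h import *
look('scene','pics/s6.png',(100,340,130,290),3.3)
# drawer panel recheck
p,D=grab_frame('scene');P=cloud('scene',D);h=cv2.cvtColor(p,cv2.COLOR_RGB2HSV)
m=(cv2.inRange(h,(105,120,30),(125,255,255))>0)&(P[...,2]>.01)&(P[...,2]<.09)&(abs(P[...,0]-.6)<.1)&(abs(P[...,1]+.13)<.06)
q=P[m];print(len(q),q.min(0),q.max(0),q.mean(0),np.polyfit(q[:,0],q[:,1],1))
"
```

```text
scene green world (array([ 0.5934, -0.1981,  0.1152]), array([ 0.6197, -0.1745,  0.1699]), array([ 0.6087, -0.1845,  0.1417])) 155
 head tool (array([100.6069, -11.3639, -51.5369]), array([118.7681,   7.6555, -36.2678]), array([111.3031,  -2.478 , -46.0423]))
 tip -1 68 [111.2  -8.6 -43.7] 119.0
 tip 1 39 [113.7   5.8 -48. ] 119.0
[ 0.497495   -0.19722936  0.11835044] [ 0.18969139  0.33089896 -1.45600421] 0.4585923579106614 30.55693586706184
738 [ 0.53781575 -0.13888982  0.01006095] [ 0.66570182 -0.11980019  0.08033451] [ 0.6053954  -0.12719832  0.04743444] [ 0.08186477 -0.17675888]
```

View pics/s6.png

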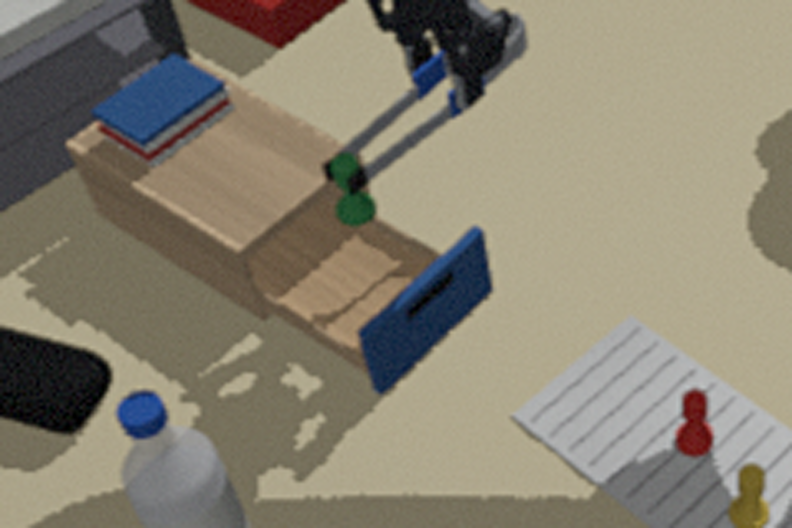

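The piece hangs upright over the drawer's open floor, clear of the panel and the unit. Lowering.

Emit:
{"name": "jog_arm", "arguments": {
  "targets": [
    [[0,0,0.5],[0,0,0],45],
    [[0,0,1.3],[0,0,0],45],
    [[0,0,2.1],[0,0,0],45],
    [[0,0,2.9],[0,0,0],45],
    [[0,0,3.5],[0,0,0],45],
    [[0,0,3.9],[0,0,0],45],
    [[0,0,4.1],[0,0,0],45],
    [[0,0,4.15],[0,0,0],45]
  ]
}}

```text
time: 14.9
tool_pos: [0.4978, -0.1981, 0.0147]
tool_rot: [0.0, 0.999, 0.04, 0.0]
contact_force: [-0.8, -0.5, -1.4]
gripper_width: 0.459
grasp_force: 30.6
```

Emit:
{"name": "jog_arm", "arguments": {
  "targets": [
    [[0,0,0],[0,0,0],45],
    [[0,0,0],[0,0,0],45]
  ]
}}

```text
time: 15.15
tool_pos: [0.4981, -0.1983, 0.0153]
tool_rot: [0.0, 0.999, 0.04, 0.001]
contact_force: [-0.2, -0.6, -1.1]
gripper_width: 0.454
grasp_force: 30.6
```

```bash
python3 -c "
from h import *
look('scene')"
```

```text
scene green world (array([ 0.5944, -0.2016,  0.0084]), array([ 0.6191, -0.1762,  0.067 ]), array([ 0.6093, -0.1864,  0.0405])) 120
 head tool (array([102.1598, -12.5281, -51.7229]), array([119.3057,   9.2832, -36.6455]), array([111.4934,  -2.2668, -47.0668]))
 tip -1 57 [111.3  -9.2 -44.5] 119.0
 tip 1 37 [113.3   5.6 -47.1] 118.0
[ 0.4979765  -0.19822941  0.0152187 ] [ 0.16319938  0.01999851 -1.06951552] 0.4569888569008687 30.558387940982357
```

Emit:
{"name": "jog_arm", "arguments": {
  "targets": [
    [[0,0,0.03],[0,0,0],45],
    [[0,0,0.06],[0,0,0],45],
    [[0,0,0.06],[0,0,0],45]
  ]
}}

```text
time: 15.58
tool_pos: [0.4976, -0.198, 0.0132]
tool_rot: [0.0, 0.999, 0.04, 0.0]
contact_force: [-1.2, -0.4, -0.1]
gripper_width: 0.46
grasp_force: 30.6
```

Emit:
{"name": "jog_arm", "arguments": {
  "targets": [
    [[0,0,0],[0,0,0],47],
    [[0,0,0],[0,0,0],48],
    [[0,0,0],[0,0,0],49],
    [[0,0,0],[0,0,0],51],
    [[0,0,0],[0,0,0],53],
    [[0,0,0],[0,0,0],55],
    [[0,0,0],[0,0,0],57],
    [[0,0,0],[0,0,0],57]
  ]
}}

```text
time: 16.58
tool_pos: [0.4976, -0.198, 0.0132]
tool_rot: [-0.0, 0.999, 0.04, -0.0]
contact_force: [0.7, -0.5, -0.7]
gripper_width: 0.568
grasp_force: 4.1
```

```bash
python3 -c "
from h import *
look('scene')"
```

```text
scene green world (array([ 0.5952, -0.1996,  0.0106]), array([ 0.6198, -0.1652,  0.0674]), array([ 0.6092, -0.1858,  0.0408])) 123
 head tool (array([101.4628, -23.1014, -54.2487]), array([118.6347,   9.7404, -38.3891]), array([111.061 ,  -2.6064, -47.1065]))
 tip -1 72 [110.8  -7.7 -43.1] 119.0
 tip 1 57 [110.8  21.6 -46.9] 119.0
[ 0.49755753 -0.19799568  0.01314997] [1.12411128 0.43386583 0.01046543] 0.570726549914491 4.093847796320915
```

Released and standing. Lifting straight up, then back to clear table.

Emit:
{"name": "jog_arm", "arguments": {
  "targets": [
    [[0,0,-0.3],[0,0,0],57],
    [[0,0,-0.8],[0,0,0],57],
    [[0,0,-1.5],[0,0,0],57],
    [[0,0,-2.4],[0,0,0],57],
    [[0,0,-3.2],[0,0,0],57],
    [[0,0,-4],[0,0,0],57],
    [[0,0,-4],[0,0,0],57]
  ]
}}

```text
time: 17.5
tool_pos: [0.4991, -0.1988, 0.1159]
tool_rot: [0.001, 0.999, 0.04, 0.002]
contact_force: [1.2, -0.7, -0.2]
gripper_width: 0.569
grasp_force: 4.1
```

Emit:
{"name": "jog_arm", "arguments": {
  "targets": [
    [[0,-0.6,0],[0,0,0],57],
    [[0,-2,0],[0,0,0],57],
    [[0,-4,0],[0,0,0],57],
    [[0,-6,0],[0,0,0],57],
    [[-0.1,-8,0],[0,0,0],57],
    [[-0.1,-10,0],[0,0,0],57],
    [[-0.2,-12,0],[0,0,0],57],
    [[-0.2,-14,0],[0,0,0],57]
  ]
}}

```text
time: 18.5
tool_pos: [0.4624, 0.1525, 0.1117]
tool_rot: [0.0, 0.999, 0.04, -0.001]
contact_force: [-0.2, 0.4, -0.4]
gripper_width: 0.57
grasp_force: 4.1
```

Emit:
{"name": "jog_arm", "arguments": {
  "targets": [
    [[0,-1.8,0.5],[0,0,0],57],
    [[0,-3.4,1.2],[0,0,0],57],
    [[-0.1,-4.2,2.2],[0,0,0],57],
    [[-0.1,-4.5,3.2],[0,0,0],57],
    [[-0.1,-4.5,4.2],[0,0,0],57],
    [[-0.1,-4.5,4.8],[0,0,0],57],
    [[-0.1,-4.5,5],[0,0,0],57],
    [[-0.1,-4.5,5],[0,0,0],57]
  ]
}}

```text
time: 19.5
tool_pos: [0.4529, 0.2624, -0.0118]
tool_rot: [-0.0, 0.999, 0.04, -0.0]
contact_force: [0.8, 0.2, -0.8]
gripper_width: 0.571
grasp_force: 4.1
```

```bash
python3 - <<'E'
from h import *
s=state(); print(s['tool_pos'],s['contact_force'],s['time'],s['grasp_force'])
for n in("top","scene"):
    p,D=grab_frame(n);P=cloud(n,D);h=cv2.cvtColor(p,cv2.COLOR_RGB2HSV)
    for c,(lo,hi) in dict(green=((45,100,30),(85,255,255)),red=((0,180,40),(8,255,255)),yellow=((20,150,50),(30,255,255))).items():
        m=(cv2.inRange(h,lo,hi)>0)&(P[...,2]>.005)&(P[...,2]<.075)&(abs(P[...,0]-.58)<.08)&(P[...,1]<.2)&(P[...,1]>-.24)
        q=P[m]; print(n,c,len(q),q.min(0).round(3),q.max(0).round(3))
E
```

```text
[ 0.45292579  0.2624069  -0.01176808] [ 0.77516497  0.22880787 -0.83073745] 19.5 4.0946014970541
top green 120 [ 0.592 -0.203  0.01 ] [ 0.619 -0.175  0.067]
top red 94 [0.529 0.078 0.007] [0.551 0.102 0.061]
top yellow 104 [0.553 0.147 0.008] [0.576 0.172 0.063]
scene green 122 [ 0.593 -0.195  0.014] [ 0.634 -0.135  0.074]
scene red 104 [0.535 0.08  0.006] [0.557 0.1   0.062]
scene yellow 135 [0.556 0.15  0.008] [0.581 0.172 0.061]
```

Green stands at about (0.606,-0.19) with top reading 0.067; red and yellow are unchanged. Setting the tongs down.

Emit:
{"name": "jog_arm", "arguments": {
  "targets": [
    [[0,0,0.4],[0,0,0],57],
    [[0,0,0.6],[0,0,0],57],
    [[0,0,0.7],[0,0,0],57],
    [[0,0,0.74],[0,0,0],57],
    [[0,0,0.74],[0,0,0],57]
  ]
}}

```text
time: 20.23
tool_pos: [0.4532, 0.2625, -0.0301]
tool_rot: [-0.0, 0.999, 0.04, 0.0]
contact_force: [-0.9, -0.4, 1.3]
gripper_width: 0.573
grasp_force: 4.2
```

Emit:
{"name": "jog_arm", "arguments": {
  "targets": [
    [[0,0,0],[0,0,0],62],
    [[0,0,0],[0,0,0],70],
    [[0,0,0],[0,0,0],82],
    [[0,0,0],[0,0,0],82],
    [[0,0,-0.5],[0,0,0],82],
    [[0,0,-1.5],[0,0,0],82],
    [[0,0,-3.5],[0,0,0],82],
    [[0,0,-5],[0,0,0],82]
  ]
}}

```text
time: 21.22
tool_pos: [0.4537, 0.2627, 0.0978]
tool_rot: [-0.0, 0.999, 0.04, 0.001]
contact_force: [-0.6, -0.2, -0.0]
gripper_width: 0.818
grasp_force: 0.0
```

```bash
python3 - <<'E'
from h import *
p,D=grab_frame("scene");P=cloud("scene",D)
m=(D>0)&(P[...,2]>.01)&(P[...,2]<.045)&(P[...,0]>.47)&(P[...,0]<.6)&(P[...,1]>.21)&(P[...,1]<.33)
q=P[m]
for x in np.arange(.48,.58,.02):
    a=q[(q[:,0]>x)&(q[:,0]<x+.02)]; print(x.round(2),len(a),np.percentile(a[:,1],[5,95]).round(3) if len(a) else '',a[:,2].max().round(3) if len(a) else '')
s=state();print(s['tool_pos'],s['tool_rot'])
E
```

```text
0.48 23 [0.237 0.291] 0.02
0.5 25 [0.238 0.294] 0.019
0.52 27 [0.239 0.296] 0.02
0.54 28 [0.24  0.299] 0.021
0.56 23 [0.241 0.3  ] 0.019
[0.45696246 0.26414174 0.10357242] [-0.00198495  0.99917052  0.04029807  0.00551405]
```

The tongs lie relaxed on the table. Next, shut the fingers, turn a quarter and go in front of the panel.

Emit:
{"name": "jog_arm", "arguments": {
  "targets": [
    [[0.4,1.2,0],[0,0,-1],60],
    [[1,3,0],[0,0,-2.3],40],
    [[1.6,5,0],[0,0,-3.6],20],
    [[2.2,7,0],[0,0,-4.9],0],
    [[2.8,9,0],[0,0,-6.2],0],
    [[3.4,11,0],[0,0,-7.5],0],
    [[4,12.8,0],[0,0,-8.8],0],
    [[4.5,14.1,0],[0,0,-10],0]
  ]
}}

```text
time: 22.28
tool_pos: [0.5942, -0.0821, 0.0956]
tool_rot: [0.001, 0.738, 0.675, 0.0]
contact_force: [0.3, 0.8, 0.2]
gripper_width: 0.002
grasp_force: 0.0
```

Emit:
{"name": "jog_arm", "arguments": {
  "targets": [
    [[0,0,0],[0,0,-1.25],0],
    [[0,0,0],[0,0,-1.25],0],
    [[0,0,0],[0,0,-1.25],0]
  ]
}}

```text
time: 22.65
tool_pos: [0.5933, -0.0796, 0.095]
tool_rot: [0.0, 0.679, 0.734, 0.0]
contact_force: [-0.4, -0.1, 0.2]
gripper_width: -0.003
grasp_force: 0.0
```

Emit:
{"name": "jog_arm", "arguments": {
  "targets": [
    [[0,0.2,1],[0,0,0],0],
    [[0,0.2,2.2],[0,0,0],0],
    [[0,0.2,3.3],[0,0,0],0],
    [[0,0.2,3.9],[0,0,0],0],
    [[-0.3,0.2,3.9],[0,0,0],0],
    [[-0.7,0.2,3.9],[0,0,0],0],
    [[-1,0.2,3.9],[0,0,0],0],
    [[-1,0.2,3.9],[0,0,0],0]
  ]
}}

```text
time: 23.65
tool_pos: [0.6012, -0.1055, -0.0017]
tool_rot: [0.001, 0.679, 0.735, 0.0]
contact_force: [0.9, -0.4, 0.3]
gripper_width: 0.001
grasp_force: 0.0
```

```bash
python3 - <<'E'
from h import *
p,D=grab_frame("scene"); cv2.imwrite("pics/s7.png",cv2.resize(p[130:290,130:330,::-1],None,fx=3.5,fy=3.5,interpolation=cv2.INTER_CUBIC))
E
```

```text
(no output)
```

View pics/s7.png

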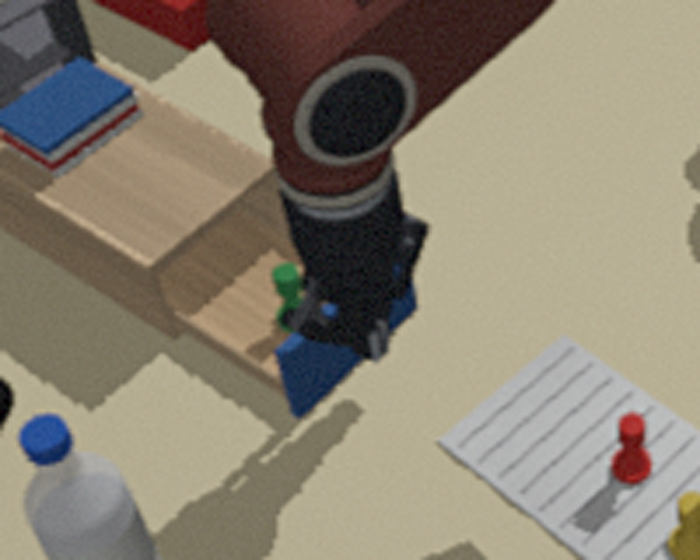

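The fingers are just ahead of the panel's middle (fingertips at (375,345) in the crop), and the green piece stands at (287,290). Pushing slowly.

Emit:
{"name": "jog_arm", "arguments": {
  "targets": [
    [[-0.1,0,0],[0,0,0],0],
    [[-0.2,0,0],[0,0,0],0],
    [[-0.3,0,0],[0,0,0],0],
    [[-0.4,0,0],[0,0,0],0],
    [[-0.5,0,0],[0,0,0],0],
    [[-0.6,0,0],[0,0,0],0],
    [[-0.7,0,0],[0,0,0],0],
    [[-0.8,0,0],[0,0,0],0]
  ]
}}

```text
time: 24.7
tool_pos: [0.602, -0.1245, -0.0029]
tool_rot: [-0.0, 0.678, 0.735, -0.0]
contact_force: [0.5, 1.5, 0.4]
gripper_width: 0.003
grasp_force: 0.0
```

Emit:
{"name": "jog_arm", "arguments": {
  "targets": [
    [[-0.12,0,0],[0,0,0],0],
    [[-0.26,0,0],[0,0,0],0],
    [[-0.42,0,0],[0,0,0],0],
    [[-0.6,0,0],[0,0,0],0],
    [[-0.8,0,0],[0,0,0],0],
    [[-1,0,0],[0,0,0],0],
    [[-1.2,0,0],[0,0,0],0],
    [[-1.4,0,0],[0,0,0],0]
  ]
}}

```text
time: 25.7
tool_pos: [0.6048, -0.1596, -0.0029]
tool_rot: [-0.0, 0.678, 0.735, -0.0]
contact_force: [-0.9, 1.5, -0.5]
gripper_width: 0.001
grasp_force: 0.0
```

```bash
cat >> h.py <<'E'
def pan():
    for n in("scene","top"):
        p,D=grab_frame(n);P=cloud(n,D);h=cv2.cvtColor(p,cv2.COLOR_RGB2HSV)
        m=(cv2.inRange(h,(105,120,30),(125,255,255))>0)&(P[...,2]>.01)&(P[...,2]<.085)&(abs(P[...,0]-.6)<.1)&(P[...,1]<-.11)&(P[...,1]>-.28)
        g=(cv2.inRange(h,(45,100,30),(85,255,255))>0)&(P[...,2]>.005)&(P[...,2]<.08)&(abs(P[...,0]-.6)<.08)&(P[...,1]<-.15)&(P[...,1]>-.4)
        if m.any(): print(n,'panel',P[m].min(0).round(3),P[m].max(0).round(3))
        if g.any(): print(n,'green',g.sum(),P[g].min(0).round(3),P[g].max(0).round(3))
    # unit front edge: wood top at z~.084
    P=P[(abs(P[...,2]-.087)<.005)&(abs(P[...,0]-.62)<.05)&(P[...,1]<-.15)&(P[...,1]>-.4)]; 
    if len(P): print('unit top front y',np.percentile(P[:,1],[95,99.5,100]))
    s=state(); print(s['tool_pos'],s['contact_force'])
E
python3 -c "
from h import *
pan()"
```

```text
scene panel [ 0.542 -0.182  0.01 ] [ 0.669 -0.159  0.08 ]
scene green 34 [ 0.602 -0.245  0.014] [ 0.622 -0.229  0.065]
unit top front y [-0.27531102 -0.26191463 -0.25716295]
[ 0.60498979 -0.16010548 -0.00274802] [-0.24980966 -0.55035966  0.43622264]
```

Emit:
{"name": "jog_arm", "arguments": {
  "targets": [
    [[-0.18,0,0],[0,0,0],0],
    [[-0.36,0,0],[0,0,0],0],
    [[-0.54,0,0],[0,0,0],0],
    [[-0.72,0,0],[0,0,0],0],
    [[-0.9,0,0],[0,0,0],0],
    [[-1.08,0,0],[0,0,0],0],
    [[-1.26,0,0],[0,0,0],0],
    [[-1.44,0,0],[0,0,0],0]
  ]
}}

```text
time: 26.8
tool_pos: [0.6077, -0.1954, -0.0028]
tool_rot: [-0.0, 0.678, 0.735, 0.0]
contact_force: [-0.8, 1.7, 0.8]
gripper_width: -0.0
grasp_force: 0.0
```

Emit:
{"name": "jog_arm", "arguments": {
  "targets": [
    [[-0.12,0,0],[0,0,0],0],
    [[-0.24,0,0],[0,0,0],0],
    [[-0.36,0,0],[0,0,0],0],
    [[-0.48,0,0],[0,0,0],0],
    [[-0.58,0,0],[0,0,0],0],
    [[-0.66,0,0],[0,0,0],0],
    [[-0.72,0,0],[0,0,0],0]
  ]
}}

```text
time: 27.68
tool_pos: [0.6091, -0.2132, -0.0029]
tool_rot: [-0.0, 0.678, 0.735, -0.0]
contact_force: [0.4, 1.6, 0.4]
gripper_width: 0.003
grasp_force: 0.0
```

```bash
python3 -c "
from h import *
pan()"
```

```text
scene panel [ 0.547 -0.236  0.01 ] [ 0.674 -0.204  0.08 ]
scene green 1 [ 0.603 -0.288  0.02 ] [ 0.603 -0.288  0.02 ]
unit top front y [-0.33015402 -0.31974261 -0.31531789]
[ 0.60915608 -0.21341208 -0.00286025] [-0.75409872  0.16530414 -0.57641776]
```

Still sliding at 1.6 N; outer face at about y=-0.225. Continuing in small slow steps until the stop.

Emit:
{"name": "jog_arm", "arguments": {
  "targets": [
    [[-0.08,0,0],[0,0,0],0],
    [[-0.16,0,0],[0,0,0],0],
    [[-0.24,0,0],[0,0,0],0],
    [[-0.32,0,0],[0,0,0],0],
    [[-0.4,0,0],[0,0,0],0]
  ]
}}

```text
time: 28.4
tool_pos: [0.6099, -0.2232, -0.0029]
tool_rot: [-0.0, 0.678, 0.735, -0.0]
contact_force: [-0.1, 1.1, 0.7]
gripper_width: 0.002
grasp_force: 0.0
```

Emit:
{"name": "jog_arm", "arguments": {
  "targets": [
    [[-0.06,0,0],[0,0,0],0],
    [[-0.12,0,0],[0,0,0],0],
    [[-0.18,0,0],[0,0,0],0]
  ]
}}

```text
time: 28.78
tool_pos: [0.6103, -0.2276, -0.0029]
tool_rot: [-0.0, 0.678, 0.735, -0.0]
contact_force: [-0.1, 1.0, 0.8]
gripper_width: -0.004
grasp_force: 0.0
```

Emit:
{"name": "jog_arm", "arguments": {
  "targets": [
    [[-0.06,0,0],[0,0,0],0],
    [[-0.12,0,0],[0,0,0],0],
    [[-0.18,0,0],[0,0,0],0]
  ]
}}

```text
time: 29.15
tool_pos: [0.6106, -0.2315, -0.0029]
tool_rot: [-0.001, 0.678, 0.735, 0.0]
contact_force: [-1.2, 6.2, 1.9]
gripper_width: 0.001
grasp_force: 0.0
```

Emit:
{"name": "jog_arm", "arguments": {
  "targets": [
    [[-0.04,0,0],[0,0,0],0],
    [[-0.08,0,0],[0,0,0],0],
    [[-0.08,0,0],[0,0,0],0]
  ]
}}

```text
time: 29.52
tool_pos: [0.6105, -0.2313, -0.0029]
tool_rot: [-0.002, 0.678, 0.735, 0.001]
contact_force: [-1.7, 10.2, 4.4]
gripper_width: -0.003
grasp_force: 0.0
```

Emit:
{"name": "jog_arm", "arguments": {
  "targets": [
    [[0.1,0,0],[0,0,0],0],
    [[0.3,0,0],[0,0,0],0],
    [[0.8,0,0],[0,0,0],0],
    [[2,0,0],[0,0,0],0],
    [[3.5,0,-1],[0,0,0],0],
    [[5,0,-3],[0,0,0],0],
    [[5,-2,-5],[0,0,0],0],
    [[5,-4,-6],[0,0,0],0]
  ]
}}

```text
time: 30.52
tool_pos: [0.5025, -0.1169, 0.1495]
tool_rot: [0.002, 0.677, 0.736, 0.001]
contact_force: [0.2, -1.3, 0.7]
gripper_width: 0.001
grasp_force: 0.0
```

Emit:
{"name": "jog_arm", "arguments": {
  "targets": [
    [[0,-2,0],[0,0,0],0],
    [[0,-4,0],[0,0,0],0],
    [[0,-4,0],[0,0,0],0]
  ]
}}

```text
time: 30.9
tool_pos: [0.4002, -0.1249, 0.1459]
tool_rot: [0.0, 0.679, 0.734, -0.0]
contact_force: [1.0, -0.1, -0.6]
gripper_width: 0.001
grasp_force: 0.0
```

```bash
python3 - <<'E'
from h import *
pan()
p,D=grab_frame("scene"); cv2.imwrite("pics/s8.png",cv2.resize(p[120:340,110:430,::-1],None,fx=2.4,fy=2.4,interpolation=cv2.INTER_CUBIC))
E
```

```text
scene panel [ 0.548 -0.257  0.01 ] [ 0.675 -0.239  0.08 ]
scene green 1 [ 0.645 -0.255  0.075] [ 0.645 -0.255  0.075]
top panel [ 0.561 -0.257  0.01 ] [ 0.672 -0.239  0.081]
unit top front y [-0.25905418 -0.25173275 -0.24971728]
[ 0.40271049 -0.12535084  0.14690947] [0.30509195 0.24273575 0.83479783]
```

View pics/s8.png

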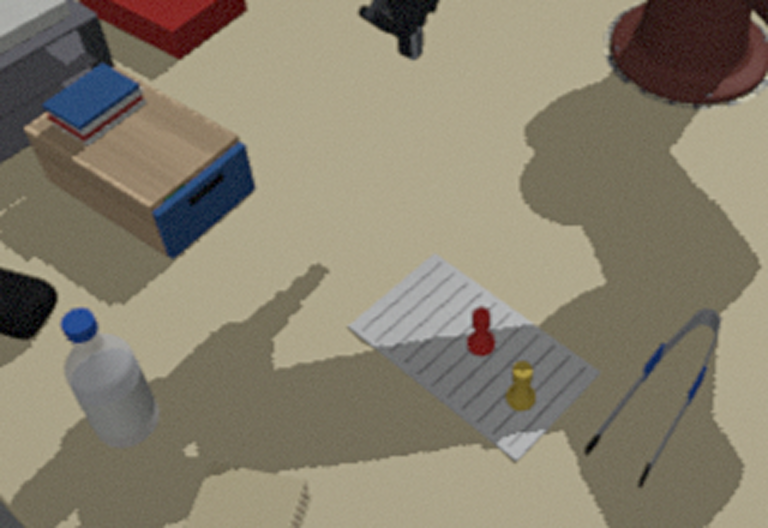

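```bash
python3 - <<'E'
from h import *
p,D=grab_frame("scene")
u0,v0=110+172/2.4,120+190/2.4
for v in range(int(v0)-4,int(v0)+5): print(v,[tuple(int(i) for i in p[v,u]) for u in range(int(u0)-4,int(u0)+8)])
for z in(.078,.065,.06,.05,.03): print(z,onplane("scene",u0,v0,z).round(3))
d,P=D,cloud("scene",D)
m=(cv2.inRange(cv2.cvtColor(p,cv2.COLOR_RGB2HSV),(105,120,30),(125,255,255))>0)&(abs(P[...,0]-.61)<.08)&(abs(P[...,1]+.24)<.03)
q=P[m]; k=np.polyfit(q[:,0],q[:,1],1); c=np.polyval(k,.6115); print('panel centre y',c,k)
E
```

```text
195 [(145, 127, 102), (145, 124, 102), (144, 127, 104), (145, 126, 103), (144, 126, 101), (152, 133, 110), (148, 129, 106), (158, 140, 115), (143, 122, 97), (111, 95, 76), (89, 72, 56), (76, 66, 62)]
196 [(148, 131, 106), (145, 125, 101), (146, 126, 102), (143, 126, 100), (146, 128, 102), (145, 127, 102), (151, 127, 103), (134, 112, 89), (100, 87, 63), (79, 74, 54), (74, 75, 74), (60, 75, 106)]
197 [(152, 134, 108), (152, 133, 109), (150, 132, 107), (149, 131, 107), (150, 131, 107), (141, 121, 97), (118, 99, 76), (90, 79, 56), (50, 63, 40), (44, 69, 71), (50, 79, 108), (50, 82, 128)]
198 [(151, 131, 111), (152, 132, 108), (153, 133, 108), (156, 136, 110), (139, 118, 95), (114, 96, 76), (85, 76, 57), (45, 56, 47), (31, 66, 81), (35, 74, 111), (41, 78, 123), (50, 85, 134)]
199 [(149, 131, 106), (150, 131, 107), (156, 136, 109), (140, 120, 96), (107, 90, 70), (77, 72, 52), (44, 60, 54), (34, 67, 102), (50, 83, 128), (49, 83, 129), (46, 83, 128), (40, 74, 118)]
200 [(155, 136, 112), (154, 134, 108), (137, 117, 93), (107, 91, 69), (74, 68, 50), (45, 70, 64), (35, 71, 101), (46, 81, 128), (49, 84, 130), (51, 85, 130), (39, 68, 114), (28, 53, 87)]
201 [(150, 129, 104), (129, 109, 88), (91, 82, 59), (64, 77, 49), (42, 74, 68), (38, 77, 104), (44, 80, 126), (44, 81, 130), (50, 84, 129), (43, 72, 113), (28, 46, 77), (21, 44, 70)]
202 [(121, 104, 82), (85, 80, 55), (52, 76, 54), (39, 79, 85), (45, 81, 112), (47, 80, 125), (47, 81, 128), (48, 80, 124), (31, 60, 100), (23, 49, 76), (20, 42, 67), (18, 35, 58)]
203 [(89, 78, 55), (56, 62, 51), (37, 71, 99), (40, 77, 122), (47, 81, 124), (45, 79, 125), (43, 71, 115), (35, 60, 93), (32, 48, 79), (28, 43, 68), (26, 43, 68), (14, 28, 52)]
0.078 [ 0.641 -0.256  0.078]
0.065 [ 0.636 -0.267  0.065]
0.06 [ 0.634 -0.272  0.06 ]
0.05 [ 0.629 -0.281  0.05 ]
0.03 [ 0.62  -0.298  0.03 ]
panel centre y -0.24701007916518786 [ 0.08214068 -0.2972391 ]
```

```bash
python3 -c "
from plant import *
print(job_done())"
```

```text
the job is handed in; nothing more can be done
None
```

I handed the job in at about 31 s: the green piece was picked up with the tongs and released standing in the drawer, the tongs are laid on the table, and the drawer is pushed to its stop at about 10 N. Red and yellow are untouched, and through the slit above the shut panel the green piece shows where an upright one should be, though I could not see all of it.

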